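# Load the cut-glass stopper and hold the inspection mirror on it

## Task

Put the spare glass stopper from the wooden rest block fully down into the one empty cup of the inspection station and let go of it, leaving the other stoppers and the things on the bench alone. Then take the sprung mirror by the bar on its top and turn it until the bench camera sees that newly loaded stopper, by reflection, in the middle of the mirror; finish while still holding the mirror steady at that angle, because its spring swings it back when released.

Things in the scene. Friction and masses are not known exactly. Their poses are not given: they have to be found in the camera images.
- station: grey station fixed to the bench. Origin: on the mirror's upright axis, at bench height. x points from mirror to cups, away from the robot within 0.3 rad; z up. Plate 270 x 380 x 10 mm (x, y, z), centred 85 mm along x and 15 mm along y from the origin. A black bench camera 36 mm wide, 96 mm tall stands on it 170 mm from the axis at -48 degrees (from +x to -y), looking level at the mirror
- camera_lens (a point): front of the bench camera's lens, 140 mm from the mirror's axis and 78 mm above the bench; it looks straight at the middle of the mirror
- mirror: the turning mirror with its frame and grip bar. Origin: on the turning axis at bench height; x: the mirror's normal, out of its reflecting face; z up. The glass, 44 mm wide and 56 mm high, stands upright with its face on the axis, its middle 78 mm above the bench; steel frame 50 x 62 mm
- mirror_turn (a joint): turn of the mirror, rad, 0 to 1.3, clockwise from above. At 0 (parked by its spring) the normal points 35 degrees from the station's +x to +y; at v, 35 degrees minus v. Spring 0.03 N m at 0, plus 0.06 per rad. A stopper is in mid-mirror when the normal halves the angle at the axis between lens and stopper
- mirror_bar (a point): centre of the plain aluminium grip bar on top of the mirror, on the turning axis, 133 mm above the bench: 12 mm thick (x, along the mirror's normal), 44 mm long (y, along the mirror's width), 36 mm tall; turns with the mirror
- cup_a: one of three alike grey plastic cups fixed on the plate: tube 48 mm outside, 26 mm hole, 34 mm tall. Origin: centre of its underside, 10 mm above the bench. A seated stopper's origin is 6 mm above the cup's. Cups stand 160 mm from the mirror's axis at 5, 33 and 61 degrees (from station +x to +y); which stands where changes. One of the three is empty at the start
- cup_b: one of three alike grey plastic cups fixed on the plate: tube 48 mm outside, 26 mm hole, 34 mm tall. Origin: centre of its underside, 10 mm above the bench. A seated stopper's origin is 6 mm above the cup's. Cups stand 160 mm from the mirror's axis at 5, 33 and 61 degrees (from station +x to +y); which stands where changes. One of the three is empty at the start
- cup_c: one of three alike grey plastic cups fixed on the plate: tube 48 mm outside, 26 mm hole, 34 mm tall. Origin: centre of its underside, 10 mm above the bench. A seated stopper's origin is 6 mm above the cup's. Cups stand 160 mm from the mirror's axis at 5, 33 and 61 degrees (from station +x to +y); which stands where changes. One of the three is empty at the start
- stopper_a: amber glass stopper, 84 mm tall, 0.1 to 0.2 kg, seated in one of the cups at the start, to be left there. Origin: centre of its underside, z up. Straight shank 22 mm wide, 28 mm long, chamfered foot; shoulder 38 mm wide at 28 to 34 mm, which rests on the rim; neck; round knob to grip, 36 mm wide, sides upright from 44 to 74 mm; blunt top
- stopper_b: amber glass stopper, 84 mm tall, 0.1 to 0.2 kg, seated in one of the cups at the start, to be left there. Origin: centre of its underside, z up. Straight shank 22 mm wide, 28 mm long, chamfered foot; shoulder 38 mm wide at 28 to 34 mm, which rests on the rim; neck; round knob to grip, 36 mm wide, sides upright from 44 to 74 mm; blunt top
- stopper_c: amber glass stopper, 84 mm tall, 0.1 to 0.2 kg, the spare, at the start in the hole of the wooden rest block, origin 8 mm above the bench. Origin: centre of its underside, z up. Straight shank 22 mm wide, 28 mm long, chamfered foot; shoulder 38 mm wide at 28 to 34 mm, which rests on the rim; neck; round knob to grip, 36 mm wide, sides upright from 44 to 74 mm; blunt top
- rest: fixed wooden rest block 90 x 90 x 36 mm with one round 26 mm hole in its middle. Origin: centre of its underside
- goblet: bystander: wine goblet, 160 mm tall, 72 mm wide, standing on the left of the bench. Origin: centre of its foot
- bottle: bystander: white plastic bottle, 150 mm tall, 60 mm wide, on the right of the bench. Origin: centre of its underside
- dresser: bystander: grey dressing stone, a stick 150 x 25 x 25 mm lying on the left of the bench. Origin: centre of its underside
Things that resemble listed ones, but are neither listed nor needed, are in the scene too. What is shaped like the stopper_a but grey or turquoise is not meant.

How it is judged:
On the way, in this order (a step that is already met when the one before it is completed fails the run):
1. the spare stopper is fully down in the empty cup and let go (z of stopper_c in the frame of cup_c below 0.01 m and horizontal distance between stopper_c and cup_c below 0.006 m and angle between stopper_c's own z axis and vertical below 0.12 rad and contact force between the fingers and stopper_c below 0.1 N and linear speed of stopper_c below 0.03 m/s), for 0.2 s.
2. the mirror, held by its bar, shows the new stopper to the bench camera (((y of cup_c in the frame of station between -0.00105508 and 0.0289449 m and value of joint mirror_turn between 0.9261 and 1.0461 rad) or (y of cup_c in the frame of station between 0.0721422 and 0.102142 m and value of joint mirror_turn between 0.6818 and 0.8018 rad) or (y of cup_c in the frame of station between 0.124939 and 0.154939 m and value of joint mirror_turn between 0.4374 and 0.5574 rad)) and contact force between the fingers and grip_bar above 1 N and velocity of joint mirror_turn between -0.05 and 0.05 rad/s), for 0.3 s.
At the end, for the whole second after the job is handed in: All three stoppers are fully down in their cups (4 mm in depth, 6 mm sideways, 0.12 rad), the new one untouched; the fingers hold the mirror bar (over 1 N), still (under 0.05 rad/s), within 0.06 rad of the value that brings the new stopper to the middle of the mirror as the camera sees it (all of step 2 and z of stopper_a in the frame of cup_a below 0.01 m and horizontal distance between stopper_a and cup_a below 0.006 m and angle between each of stopper_a, stopper_b, stopper_c's own z axis and vertical below 0.12 rad and z of stopper_b in the frame of cup_b below 0.01 m and horizontal distance between stopper_b and cup_b below 0.006 m and z of stopper_c in the frame of cup_c below 0.01 m and horizontal distance between stopper_c and cup_c below 0.006 m and contact force between each of the arm, the fingers and stopper_c below 0.1 N); the arm keeps its last pose, push and grip.
It fails at once if the goblet is pushed or knocked over (distance of goblet from where it was at the start of the episode above 0.03 m).
It fails at once if the bottle is pushed or knocked over (distance of bottle from where it was at the start of the episode above 0.03 m).
It fails at once if the dresser is pushed or knocked over (distance of dresser from where it was at the start of the episode above 0.03 m).
It fails at once if a stopper that was already in its cup is taken out (distance of stopper_a from where it was at the start of the episode above 0.02 m).
It fails at once if a stopper that was already in its cup is taken out (distance of stopper_b from where it was at the start of the episode above 0.02 m).
It also fails if it takes over 46 s, if anything falls off the work surface, if the arm or the gripper's body presses on something with over 40 N, if the wrist force passes 120 N, or if a joint passes its speed limit or range.

## Robot

A 6-joint arm with a two-finger parallel gripper is mounted at the origin on the work surface. World frame = base frame: x ahead of the robot, y to its left, z up, the work surface at z = 0. Lengths are in m, angles in rad, forces in N, time in s.
With the tool pointing down it reaches from about 0.35 to 0.775 m from the base axis. Payload 7.3 kg.
Tool frame: the origin (TCP) lies at the centre of the arm's flange, where the gripper is bolted on; the fingertips stand 178 mm ahead of it and the grasp point (between the pads) lies 159 mm ahead of it (tip_extent is the distance from the TCP to the fingertips, in m); z points along the fingers, y is the line along which they close (so a half turn about z gives the same grasp; the last joint's range is limited). The gripper opens to 92 mm and grips with 3 to 60 N. Pads are 19 mm wide; open, the fingers measure 130 mm over their backs; the gripper's body (75 mm by 190 mm) begins 47 mm behind the grasp point.
Start: joints at [-1.281, 0.342, 1.524, -0, 1.275, -0.146], TCP at [0.222, -0.476, 0.405] pointing down, gripper open.
Joint ranges: [-2.53, 2.53], [-0.77, 2.02], [0.04, 2.7], [-1, 4.14], [0.28, 2.66], [-3.11, 3.11]. Speed limits (rad/s): [2.57, 2.57, 3.14, 3.14, 3.14, 3.14].

## Interface

Orientations are given as [roll, pitch, yaw] about the fixed x, y, z axes, in that order (R = Rz(yaw) Ry(pitch) Rx(roll)).
In Python, from cell import * gives the robot as it stands.
- The arm moves only by the tool arm_command, never from a script. Its arguments are lists of equal length, an entry for each row: "xyz": the shift along the world's x, y, z in mm, a list of three; "spin": the turn about the world's z in degrees. In form: {"xyz": [[tx, ty, tz], ...], "spin": [spin, ...]}. A call has 1 to 20 rows; each row shifts and turns the commanded pose from where the row before left it; what a row does not reach is not made up. A row lasts 1/10 s, in which the tool goes at most 50 mm and 8.59 degrees, less where a joint would pass 70% of its speed; a pose out of reach is approached as far as the arm can. A call with a gripper value outside its range is refused whole. "jaw" is the opening, from -1 (shut) to 1 (fully open), set as the call begins (left out, the last holds). The fingers move at their own pace and stop on an object; "squeeze" is the grip in N (left out, the last holds). Time passes only in rows, so rows that do not move let the fingers close. It gives the time, the measured TCP pose, the force, the opening and the grip force at its end, in the units of the state.
- observe(): the state, without advancing time (a new reading comes with each control period).
- read_camera(name): name is "scene" or "top"; returns a dict with "img" (480x640x3 uint8, red, green, blue), "depth" (480x640 float32, m along the optical axis (not along the pixel's ray), 0 where there is no reading), "fx", "fy", "cx", "cy" (pixels), "world_from_camera" (4x4, takes a point from camera to world coordinates). Camera axes: x right, y up, looking along -z (the intrinsics and any distortion apply to the point x, -y, -z); pixel columns grow to the right and rows downward; lengths in m; the calibration is good to about 2 mm. A picture is of the moment at which its call begins.
- hand_in(): hands the job in; it is judged then, once.
The state is a dict: "time": time; "qpos": joint angles; "qvel": joint speeds; "joint_efforts": joint torques, N m; "tool_pos": TCP position; "tool_rot": TCP orientation; "contact_force": force on the tool from outside, world axes, zero at the start; "torque": the same for the moment, N m; "opening": finger opening in m; "grip_force": force on a finger pad.
Only numpy, scipy, OpenCV 4.12 (cv2) and the standard library are available. Lean on these libraries where they do the work, as an engineer would, in place of code of your own. Each camera call takes 0.05 s, during which the arm holds its last target. There are 200 camera calls.

## Working session

There is one attempt and no reset: what is moved stays moved. The work goes in short steps, Python scripts to look and compute and a tool call to move; the robot and the scene stay as the last step left them, time stands still between calls to the robot, and variables do not carry over. Pictures are saved under pics/ and viewed, at most 10 in all, crops included, and the job is handed in when it is done.

Besides the shell and the picture viewer there is one more tool, called after "Emit:" as name([rows], argument=value, ...), one row to a line, values as JSON. arm_command: Moves the arm, as the interface text tells. Its arguments: {"type":"object","properties":{"xyz":{"type":"array","items":{"type":"array","items":{"type":"number"}}},"spin":{"type":"array","items":{"type":"number"}},"jaw":{"type":"number"},"squeeze":{"type":"number"}},"required":["xyz","spin"]}

```bash
mkdir -p pics; ls
python3 - <<'E'
from cell import *
import cv2,numpy as np
s=observe();print(s)
for n in("top","scene"):
    c=read_camera(n);cv2.imwrite(f"pics/{n}0.png",c["img"][...,::-1]);np.savez(f"{n}0.npz",**c)
    print(n,c["fx"],c["fy"],c["cx"],c["cy"],c["world_from_camera"].round(3).tolist(),[k for k in c])
E
```

```text
pics
{'time': 0.0, 'qpos': array([-1.28096125e+00,  3.42731837e-01,  1.52502249e+00,  2.06371357e-05,
        1.27539148e+00, -1.45979198e-01]), 'qvel': array([-3.35707381e-04,  8.92611349e-04, -5.45060202e-04, -1.36322436e-03,
        8.97508850e-04,  2.97549253e-05]), 'joint_efforts': array([ 1.61510903e-03, -4.31240737e+01, -2.44217867e+01,  7.18661863e-02,
        5.58653427e-02, -1.05754079e-04]), 'tool_pos': array([ 0.221622  , -0.47578156,  0.40403811]), 'tool_rot': array([-3.14005889e+00, -2.45447023e-04,  4.35808068e-01]), 'contact_force': array([-1.11132368, -0.50430992,  0.57739785]), 'torque': array([ 0.02040756, -0.0467806 ,  0.02063815]), 'grip_force': 0.0, 'opening': 0.09167341277747845}
top 525.6116811980631 525.6116811980631 312.7212750566371 234.15293446713295 [[0.073, 0.975, -0.209, 0.402], [-0.997, 0.07, -0.021, -0.004], [-0.005, 0.21, 0.978, 1.117], [0.0, 0.0, 0.0, 1.0]] ['img', 'depth', 'fx', 'fy', 'cx', 'cy', 'world_from_camera']
scene 622.8623764097622 622.8623764097622 329.35626187289364 243.85059040188736 [[-0.86, -0.292, 0.418, 1.269], [0.51, -0.453, 0.731, 1.158], [-0.024, 0.842, 0.539, 0.947], [0.0, 0.0, 0.0, 1.0]] ['img', 'depth', 'fx', 'fy', 'cx', 'cy', 'world_from_camera']
```

View pics/top0.png

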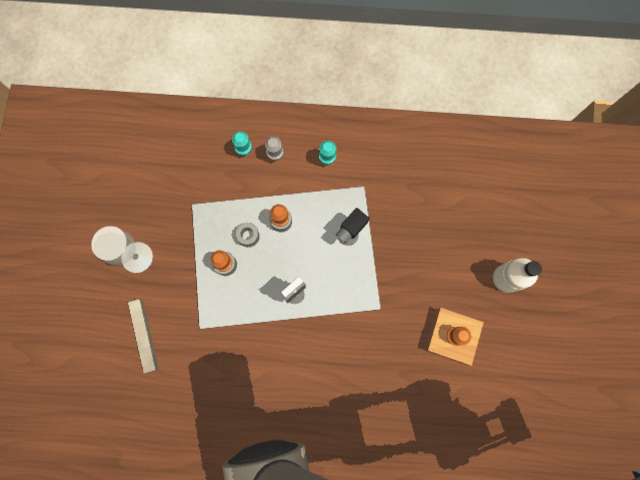

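View pics/scene0.png

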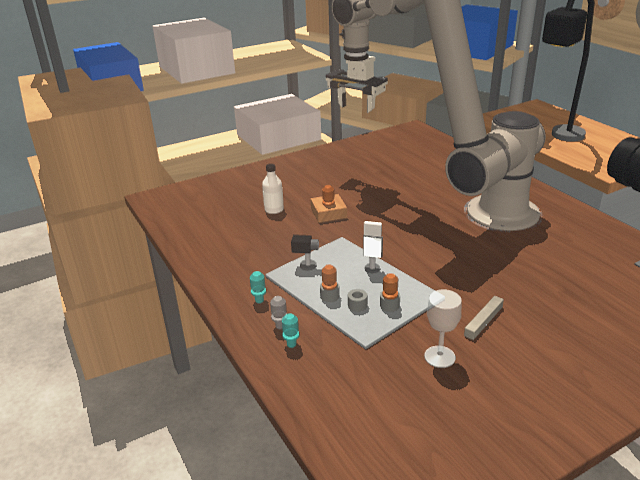

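Top view: amber stoppers sit in cups at (222,261) and (281,216), and the empty cup is at (246,234), the middle one. The mirror bar is at (293,289), the bench camera at (353,222), and an amber stopper is in the wooden block at (460,336). The candidates for the spare are that one, the turquoise ones at (242,142) and (328,152), and the grey one at (274,148). Only (460,336) is amber and in the rest block, so it is the spare. The scene view agrees: spare at (328,195), empty cup at (358,300).

```bash
cat > h.py <<'E'
import numpy as np,cv2
def load(n):return dict(np.load(n))
def ray(c,uv,z):
    uv=np.atleast_2d(uv).astype(float);W=c["world_from_camera"]
    d=np.c_[(uv[:,0]-c["cx"])/c["fx"],-(uv[:,1]-c["cy"])/c["fy"],-np.ones(len(uv))]@W[:3,:3].T
    o=W[:3,3];return o+d*((z-o[2])/d[:,2])[:,None]
def cloud(c):
    v,u=np.mgrid[:480,:640];D=c["depth"]
    p=np.stack([(u-c["cx"])/c["fx"]*D,-(v-c["cy"])/c["fy"]*D,-D],-1);W=c["world_from_camera"]
    return p@W[:3,:3].T+W[:3,3]
def blobs(m,amin):
    n,l,s,ce=cv2.connectedComponentsWithStats(m.astype(np.uint8))
    return [(l==i,s[i],ce[i]) for i in range(1,n) if s[i][4]>=amin]
E
python3 - <<'E'
from h import *
for n in("top","scene"):
    c=load(n+"0.npz");P=cloud(c);hsv=cv2.cvtColor(c["img"],cv2.COLOR_RGB2HSV);H,S,V=[hsv[...,i].astype(int) for i in range(3)]
    ok=c["depth"]>0
    am=(H<=11)&(S>190)&(V>130)&ok&(P[...,2]>.03)&(P[...,2]<.12)
    for m,s,ce in blobs(am,40):
        q=P[m];t=q[q[:,2]>q[:,2].max()-.006]
        mid=q[(q[:,2]>.045)]
        print(n,"amber",ce.round(1),s[:4],"ztop",np.percentile(q[:,2],[50,90,99]).round(4),"topc",t.mean(0).round(4),"bbox xy",mid.min(0)[:2].round(4),mid.max(0)[:2].round(4))
    # bar
    b=(P[...,2]>.135)&(P[...,2]<.165)&(P[...,0]>.3)&(P[...,0]<.7)&(abs(P[...,1])<.25)&ok
    for m,s,ce in blobs(b,20):
        q=P[m];print(n,"hi",ce.round(1),s,q.mean(0).round(4),"z",q[:,2].max().round(4),cv2.minAreaRect((q[:,:2]*1000).astype(np.float32)))
    # plate
    if n=="top":
        pl=(S<60)&(V>120)&(abs(P[...,2]-.01)<.006)
        k=max(blobs(pl,500),key=lambda b:b[1][4])[0]
        k=cv2.morphologyEx(k.astype(np.uint8),cv2.MORPH_OPEN,np.ones((5,5)))
        ct=max(cv2.findContours(k,0,1)[0],key=cv2.contourArea)[:,0]
        w=ray(c,ct,.01)[:,:2]*1000
        r=cv2.minAreaRect(w.astype(np.float32));print("plate",r)
    rim=(abs(P[...,2]-.044)<.004)&ok&(S<80)
    for m,s,ce in blobs(rim,30):
        ct=max(cv2.findContours(m.astype(np.uint8),0,1)[0],key=cv2.contourArea)[:,0]
        w=ray(c,ct,.044)[:,:2]*1000
        print(n,"rim",ce.round(1),s,cv2.minEnclosingCircle(w.astype(np.float32)),P[m].mean(0).round(4))
    # block
    wd=(abs(P[...,2]-.036)<.004)&ok&(H>8)&(H<22)&(V>170)
    for m,s,ce in blobs(wd,100):
        ct=max(cv2.findContours(m.astype(np.uint8),0,1)[0],key=cv2.contourArea)[:,0]
        print(n,"block",ce,cv2.minAreaRect((ray(c,ct,.036)[:,:2]*1000).astype(np.float32)))
    if n=="top":
        g=c["img"][...,::-1];cv2.imwrite("pics/crop.png",np.hstack([cv2.resize(g[190:310,190:310],(400,400)),cv2.resize(g[300:375,420:495],(400,400))]))
E
```

```text
top hi [291.6 287.1] [281 278  22  20 173] [0.5063 0.0483 0.1497] z 0.1546 ((506.76263427734375, 48.65263748168945), (12.705692291259766, 43.31758117675781), 45.790767669677734)
plate ((587.732421875, 78.21334838867188), (269.11663818359375, 378.8856201171875), 10.326910018920898)
top rim [280.7 222.9] [269 210  23  20 105] ((659.955322265625, 90.18026733398438), 23.644916534423828) [0.6507 0.0877 0.0438]
top rim [246.1 233.4] [235 223  23  22 268] ((622.9217529296875, 157.84329223632812), 23.57124137878418) [0.623  0.1579 0.0438]
top rim [226.1 266. ] [212 252  23  23 102] ((557.5494384765625, 199.40675354003906), 23.951541900634766) [0.5515 0.1923 0.0434]
top block [455.61404729 337.1015299 ] ((443.73504638671875, -283.173828125), (90.0011978149414, 89.89157104492188), 75.07489013671875)
scene hi [372.7 225.1] [364 221  18  10 139] [0.5114 0.0533 0.1455] z 0.1546 ((509.8724670410156, 51.250083923339844), (22.701480865478516, 45.117088317871094), 40.203067779541016)
scene rim [145.6  53. ] [134  50  23   7  35] ((427.997802734375, -2210.560791015625), 66.48477935791016) [ 0.4306 -2.
[... 235 characters left out ...]
52001953) [ 0.5894 -0.3757  0.0439]
scene rim [503.7 207.8] [480 198  49  15 124] ((13.490945816040039, 11.706445693969727), 69.70108795166016) [0.04   0.0392 0.0435]
scene rim [333.9 288.7] [327 282  12  11  40] ((659.4288330078125, 103.48710632324219), 22.277833938598633) [0.6609 0.1101 0.0434]
scene rim [357.6 295.2] [348 289  20  14 161] ((628.5427856445312, 163.1374969482422), 27.166839599609375) [0.6269 0.1628 0.0438]
scene rim [390.2 298. ] [380 292  20  11  65] ((563.1713256835938, 205.91868591308594), 24.38008689880371) [0.5677 0.2131 0.0436]
scene block [327.63878327 203.71102662] ((446.89910888671875, -281.36883544921875), (94.01136779785156, 90.00921630859375), 75.75894927978516)
```

View pics/crop.png

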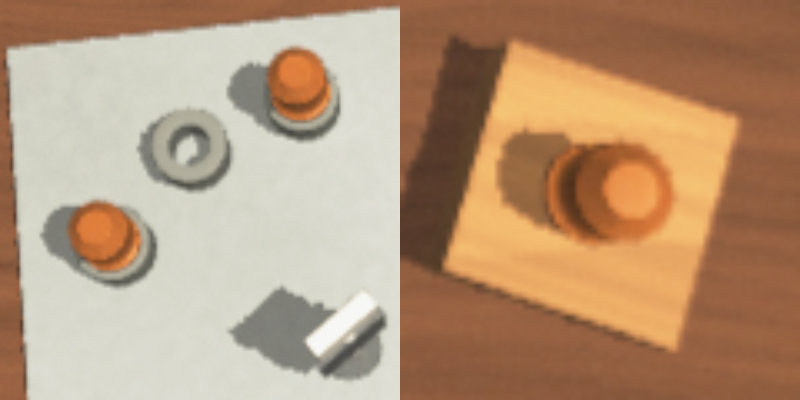

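The crop confirms it: the spare amber stopper stands in the wooden block (right panel), and the middle cup is empty (left panel). The plate gives the station origin as (506.8, 48.2) mm and yaw as 10.3°. That predicts the bar at (506.8, 48.7) and the cup at (623, 158), and both match what I measured.

Emit:
arm_command([
  [14,12,-6],
  [14,12,-6],
  [14,12,-6],
  [14,12,-6],
  [14,12,-6],
  [14,12,-6],
  [14,12,-6],
  [14,12,-6],
  [14,12,-6],
  [14,12,-6],
  [14,12,-6],
  [14,12,-6],
  [14,12,-6],
  [14,12,-6],
  [14,12,-6],
  [12,13,-14],
  [0,0,0],
  [0,0,0],
  [0,0,0],
], spin=[6.8,6.8,6.8,6.8,6.8,6.8,6.8,6.8,6.8,6.8,6.8,6.8,6.8,6.8,6.8,6.3,0,0,0], jaw=1, squeeze=20)

```text
time: 2.0
tool_pos: [0.4434, -0.2835, 0.3011]
tool_rot: [-3.142, 0.001, 2.324]
contact_force: [-0.2, -0.3, -0.2]
opening: 0.0918
grip_force: 0.0
```

Emit:
arm_command([
  [0,0,-12],
  [0,0,-12],
  [0,0,-12],
  [0,0,-12],
  [0,0,-12],
  [0,0,-12],
  [0,0,-2],
  [0,0,0],
  [0,0,0],
], spin=[0,0,0,0,0,0,0,0,0])

```text
time: 2.9
tool_pos: [0.4439, -0.2831, 0.2271]
tool_rot: [3.141, 0.001, 2.326]
contact_force: [-0.2, 0.7, -0.5]
opening: 0.092
grip_force: 0.0
```

Emit:
arm_command([
  [0,0,0],
  [0,0,0],
  [0,0,0],
  [0,0,0],
  [0,0,0],
  [0,0,0],
  [0,0,0],
  [0,0,0],
  [0,0,0],
  [0,0,0],
], spin=[0,0,0,0,0,0,0,0,0,0], jaw=-1)

```text
time: 3.9
tool_pos: [0.4437, -0.2829, 0.2268]
tool_rot: [3.141, 0.0, 2.326]
contact_force: [0.8, 0.3, 0.3]
opening: 0.0358
grip_force: 20.0
```

Emit:
arm_command([
  [0,0,10],
  [0,0,20],
  [0,0,30],
  [0,0,30],
  [0,0,30],
  [0,0,30],
  [0,0,0],
], spin=[0,0,0,0,0,0,0])

```text
time: 4.6
tool_pos: [0.444, -0.2833, 0.3814]
tool_rot: [3.141, 0.008, 2.326]
contact_force: [0.6, -0.4, -2.5]
opening: 0.0356
grip_force: 20.0
```

Emit:
arm_command([
  [6,14,0],
  [11,27,0],
  [11,27,0],
  [11,27,0],
  [11,27,0],
  [11,27,0],
  [11,27,0],
  [11,27,0],
  [11,27,0],
  [11,27,0],
  [11,27,0],
  [11,27,0],
  [11,27,0],
  [11,27,0],
  [11,27,0],
  [11,27,0],
  [8,22,0],
  [0,0,0],
  [0,0,0],
  [0,0,0],
], spin=[0,0,0,0,0,0,0,0,0,0,0,0,0,0,0,0,0,0,0,0])

```text
time: 6.6
tool_pos: [0.6222, 0.1576, 0.3758]
tool_rot: [-3.14, -0.001, 2.326]
contact_force: [0.0, 0.1, -1.2]
opening: 0.0353
grip_force: 20.0
```

Lower it to just above the rim (foot about 65 mm up), then compare stopper and cup in the same pictures.

Emit:
arm_command([
  [0,0,-15],
  [0,0,-25],
  [0,0,-25],
  [0,0,-20],
  [0,0,-5],
  [0,0,0],
  [0,0,0],
], spin=[0,0,0,0,0,0,0])

```text
time: 7.3
tool_pos: [0.623, 0.1577, 0.288]
tool_rot: [3.14, 0.001, 2.325]
contact_force: [0.2, -0.2, -0.5]
opening: 0.0352
grip_force: 20.0
```

Run:
```python
from cell import *
from h import *
for n in("top","scene"):
    c=read_camera(n);np.savez(n+"1.npz",**c)
print(observe()["tool_pos"])
a=load("top1.npz")["img"][...,::-1];b=load("scene1.npz")["img"][...,::-1]
cv2.imwrite("pics/c1.png",np.hstack([cv2.resize(a[170:290,190:310],(400,400)),cv2.resize(b[210:330,300:420],(400,400))]))
```

```text
[0.62294999 0.15793548 0.28824741]
```

View pics/c1.png

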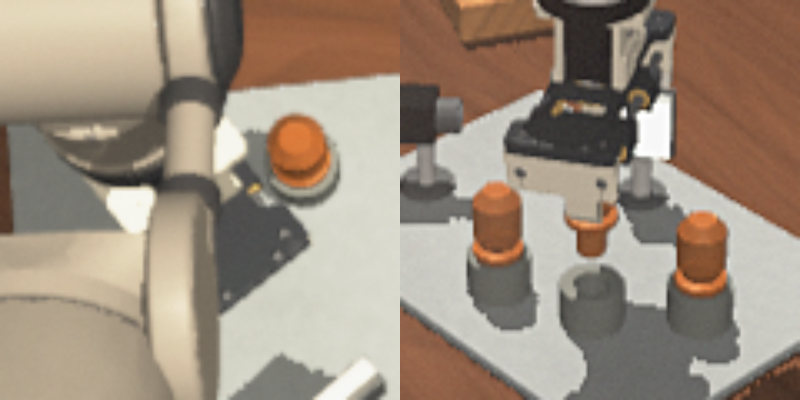

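The right panel (scene view) shows the shank foot at crop (592,250), right above the empty cup's hole at (593,283). I'll put numbers on the sideways offset.

Run:
```python
from h import *
c=load("scene1.npz");W=c["world_from_camera"]
def proj(p):
    q=(np.atleast_2d(p)-W[:3,3])@W[:3,:3];return np.c_[c["cx"]+c["fx"]*q[:,0]/-q[:,2],c["cy"]-c["fy"]*q[:,1]/-q[:,2]]
th=np.linspace(0,2*np.pi,60)
def circ(x,y,z,r):return proj(np.c_[x+r*np.cos(th),y+r*np.sin(th),np.full(60,z)])
hsv=cv2.cvtColor(c["img"],cv2.COLOR_RGB2HSV);H,S,V=[hsv[...,i].astype(int) for i in range(3)]
am=(H<=14)&(S>150)&(V>60)
for r in range(268,290):
    k=np.flatnonzero(am[r,346:370])+346
    print(r,(k.min(),k.max(),round(k.mean(),2)) if len(k) else None,end="; ")
f=circ(.6229,.1579,.0694,.011);s=circ(.6229,.1579,.0974,.019)
print("\nexp foot ctr",f.mean(0),"cols",f.min(0),f.max(0),"shoulder",s.min(0),s.max(0))
# rim: initial view, outer edge silhouette
c0=load("scene0.npz");P=cloud(c0);z=P[...,2]
near=(np.hypot(P[...,0]-.623,P[...,1]-.158)<.033)&(z>.014)&(z<.05)
cols=np.flatnonzero(near.any(0));rows=np.flatnonzero(near.any(1))
print("cup cols",cols.min(),cols.max(),"rows",rows.min(),rows.max())
o=np.r_[circ(.623,.158,.044,.024),circ(.623,.158,.010,.024)];print("exp cup",o.min(0),o.max(0))
```

```text
268 None; 269 None; 270 None; 271 (np.int64(361), np.int64(361), np.float64(361.0)); 272 (np.int64(361), np.int64(363), np.float64(362.0)); 273 (np.int64(361), np.int64(364), np.float64(362.67)); 274 (np.int64(362), np.int64(364), np.float64(363.0)); 275 (np.int64(361), np.int64(364), np.float64(362.5)); 276 (np.int64(350), np.int64(363), np.float64(357.4)); 277 (np.int64(351), np.int64(363), np.float64(357.43)); 278 (np.int64(352), np.int64(361), np.float64(356.5)); 279 (np.int64(353), np.int64(361), np.float64(357.0)); 280 (np.int64(353), np.int64(360), np.float64(356.71)); 281 (np.int64(353), np.int64(360), np.float64(356.17)); 282 (np.int64(353), np.int64(360), np.float64(356.8)); 283 (np.int64(353), np.int64(360), np.float64(356.33)); 284 (np.int64(353), np.int64(360), np.float64(356.71)); 285 (np.int64(354), np.int64(359), np.float64(356.5)); 286 (np.int64(355), np.int64(359), np.float64(357.0)); 287 None; 288 None; 289 None; 
exp foot ctr [357.80372252 284.96421969] cols [353.21984136 282.18327212] [362.52261357 287.71041024] shoulder [349.75926674 270.62219026] [365.99587964 280.05747001]
cup cols 348 368 rows 289 311
exp cup [347.80489447 287.52951502] [367.92059143 311.02628156]
```

Sideways offset is within about 1 px (~2 mm), which the chamfer should take up. I'll lower gently and watch the force.

Emit:
arm_command([
  [0,0,-8],
  [0,0,-8],
  [0,0,-6],
  [0,0,-5],
  [0,0,-3],
  [0,0,0],
], spin=[0,0,0,0,0,0])

```text
time: 8.0
tool_pos: [0.6227, 0.1582, 0.2562]
tool_rot: [3.142, -0.0, 2.326]
contact_force: [0.3, 1.7, -2.5]
opening: 0.0352
grip_force: 20.0
```

Emit:
arm_command([
  [0,0,-4],
  [0,0,-4],
  [0,0,-4],
  [0,0,-4],
  [0,0,-2],
  [0,0,-2],
  [0,0,0],
  [0,0,0],
], spin=[0,0,0,0,0,0,0,0])

```text
time: 8.8
tool_pos: [0.6227, 0.1582, 0.2366]
tool_rot: [3.141, -0.0, 2.326]
contact_force: [1.8, 2.1, -3.6]
opening: 0.0354
grip_force: 20.0
```

Emit:
arm_command([
  [0,0,-1],
  [0,0,-1],
  [0,0,0],
], spin=[0,0,0])

```text
time: 9.1
tool_pos: [0.6227, 0.1581, 0.2351]
tool_rot: [3.141, 0.0, 2.326]
contact_force: [1.5, 1.3, 1.4]
opening: 0.0353
grip_force: 20.0
```

Emit:
arm_command([
  [0,0,0],
  [0,0,0],
  [0,0,0],
  [0,0,0],
  [0,0,0],
  [0,0,0],
  [0,0,0],
  [0,0,0],
], spin=[0,0,0,0,0,0,0,0], jaw=1)

```text
time: 9.9
tool_pos: [0.6226, 0.1581, 0.2347]
tool_rot: [3.142, -0.0, 2.326]
contact_force: [0.2, 0.3, -0.4]
opening: 0.091
grip_force: 0.0
```

Emit:
arm_command([
  [0,0,10],
  [0,0,20],
  [0,0,30],
  [0,0,30],
  [0,0,30],
  [0,0,15],
  [0,0,0],
], spin=[0,0,0,0,0,0,0])

```text
time: 10.6
tool_pos: [0.6229, 0.1582, 0.3735]
tool_rot: [3.136, 0.004, 2.326]
contact_force: [-0.3, 0.5, 0.4]
opening: 0.0918
grip_force: 0.0
```

Emit:
arm_command([
  [-8,-8,0],
  [-18,-17,0],
  [-22,-20,0],
  [-22,-20,0],
  [-22,-20,0],
  [-16,-16,0],
  [-8,-9,0],
  [0,0,0],
  [0,0,0],
  [0,0,0],
], spin=[0,0,1,1,0,0,0,0,0,0])

```text
time: 11.6
tool_pos: [0.5073, 0.0486, 0.3696]
tool_rot: [3.141, 0.0, 2.361]
contact_force: [0.2, 0.2, -0.1]
opening: 0.0914
grip_force: 0.0
```

Run:
```python
from cell import *
from h import *
c=read_camera("scene");t=read_camera("top");np.savez("scene2.npz",**c);print(observe()["tool_pos"],observe()["tool_rot"])
P=cloud(c);H,S,V=[x.astype(int) for x in cv2.split(cv2.cvtColor(c["img"],cv2.COLOR_RGB2HSV))]
am=(H<=14)&(S>150)&(V>60)&(P[...,2]>.03)&(P[...,2]<.12)&(P[...,0]>.4)
for m,s,ce in blobs(am,30):q=P[m];print(ce.round(1),s,q[:,2].max().round(4),q.mean(0).round(3))
cv2.imwrite("pics/c2.png",np.hstack([cv2.resize(t["img"][170:310,190:330,::-1],(400,400)),cv2.resize(c["img"][210:330,300:420,::-1],(400,400))]))
```

```text
[0.50713736 0.04864344 0.36948369] [ 3.14147253e+00 -1.72008389e-04  2.36172091e+00]
[328.3 269.5] [322 265  14  10  89] 0.1042 [0.668 0.098 0.096]
[389.9 286. ] [383 273  15  26 324] 0.1054 [0.567 0.21  0.077]
[357.3 285.8] [350 274  15  24 251] 0.1039 [0.63  0.167 0.076]
[328.3 285.1] [322 277  15  12  58] 0.073 [0.671 0.1   0.052]
```

View pics/c2.png

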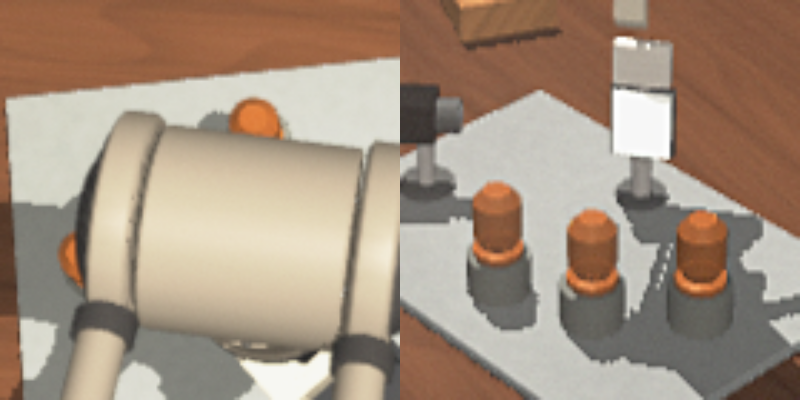

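All three stoppers sit at the same height: the new one at crop (592,245) matches its neighbours at (497,215) and (702,245). The bar is at (643,60), right under the gripper. Next I descend and grip it.

Emit:
arm_command([
  [0,0,-10],
  [0,0,-15],
  [0,0,-15],
  [0,0,-15],
  [0,0,-12],
  [0,0,-5],
  [0,0,0],
], spin=[0,0,0,0,0,0,0])

```text
time: 12.4
tool_pos: [0.5066, 0.0481, 0.2969]
tool_rot: [-3.141, -0.001, 2.361]
contact_force: [1.2, -0.4, 0.3]
opening: 0.0917
grip_force: 0.0
```

Emit:
arm_command([
  [0,0,0],
  [0,0,0],
  [0,0,0],
  [0,0,0],
  [0,0,0],
  [0,0,0],
  [0,0,0],
  [0,0,0],
  [0,0,0],
  [0,0,0],
  [0,0,0],
  [0,0,0],
], spin=[0,0,0,0,0,0,0,0,0,0,0,0], jaw=-1, squeeze=35)

```text
time: 13.6
tool_pos: [0.5076, 0.0491, 0.2978]
tool_rot: [3.137, 0.001, 2.361]
contact_force: [6.1, 8.5, -4.2]
opening: 0.012
grip_force: 35.0
```

Emit:
arm_command([
  [0.5,0.5,0],
  [0.5,0.5,0],
  [0,0,0],
  [0,0,0],
  [0,0,0],
  [0,0,0],
  [0,0,0],
  [0,0,0],
  [0,0,0],
  [0,0,0],
  [0,0,0],
  [0,0,0],
  [0,0,0],
  [0,0,0],
  [0,0,0],
  [0,0,0],
  [0,0,0],
  [0,0,0],
  [0,0,0],
], spin=[-1,-2,-3,-3,-3,-3,-3,-3,-3,-3,-3,-3,-3,-3,-2,-1,-0.5,0,0])

```text
time: 15.5
tool_pos: [0.5083, 0.0496, 0.2978]
tool_rot: [3.139, -0.001, 1.619]
contact_force: [4.4, 3.2, -3.0]
opening: 0.0118
grip_force: 35.0
```

Run:
```python
from cell import *
from h import *
c=read_camera("scene");P=cloud(c);s=observe();print(np.degrees(s["tool_rot"]),s["contact_force"],s["torque"],s["time"])
# mirror glass/frame front face, z 50..105
m=(P[...,2]>.052)&(P[...,2]<.104)&(np.hypot(P[...,0]-.507,P[...,1]-.0485)<.035)
q=P[m];r=cv2.minAreaRect((q[:,:2]*1000).astype(np.float32));print(len(q),r)
w,v=np.linalg.eigh(np.cov(q[:,:2].T));print(w,"normal deg",np.degrees(np.arctan2(v[1,0],v[0,0])))
c0=load("scene2.npz");P=cloud(c0);m=(P[...,2]>.052)&(P[...,2]<.104)&(np.hypot(P[...,0]-.507,P[...,1]-.0485)<.035)
q=P[m];w,v=np.linalg.eigh(np.cov(q[:,:2].T));print("before",w,np.degrees(np.arctan2(v[1,0],v[0,0])))
cv2.imwrite("pics/c3.png",cv2.resize(c["img"][190:330,280:440,::-1],(640,560)))
```

```text
[ 1.79855804e+02 -6.36379817e-02  9.27742231e+01] [ 5.52833397  3.79510154 -2.48607604] [ 0.57241655 -0.64907687  0.03934887] 15.55
224 ((508.73193359375, 52.87981414794922), (13.959785461425781, 53.645103454589844), 8.865352630615234)
[5.95619574e-06 2.14735082e-04] normal deg -174.33922334647076
before [1.12001805e-05 2.17568269e-04] -133.5561345408959
```

View pics/c3.png

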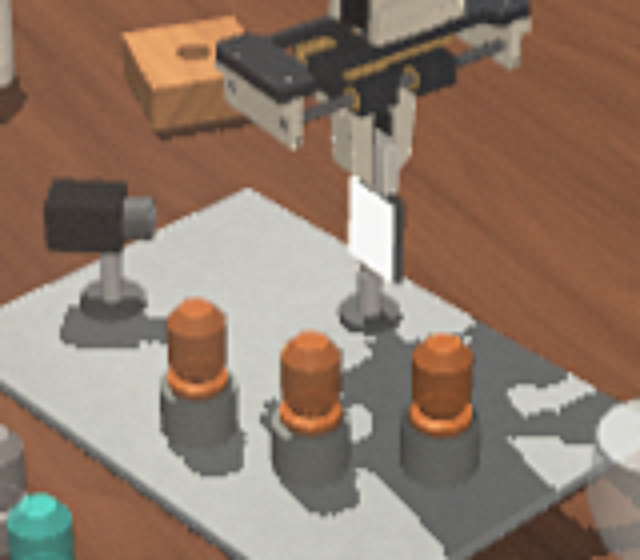

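The mirror has turned with the gripper: the glass at (372,235) faces between the bench camera (90,215) and the new stopper (310,390). I'll check the angle from glass pixels only.

Run:
```python
from cell import *
from h import *
for c in(load("scene0.npz"),load("scene2.npz"),read_camera("scene")):
    P=cloud(c);g=c["img"].min(-1)
    m=((P[...,2]>.054)&(P[...,2]<.102)&(np.hypot(P[...,0]-.507,P[...,1]-.0485)<.035)&(g>200)).astype(np.uint8)
    q=P[cv2.erode(m,np.ones((3,3),np.uint8))>0]
    if len(q)<20:q=P[m>0]
    l=cv2.fitLine((q[:,:2]*1000).astype(np.float32),cv2.DIST_HUBER,0,.01,.01).ravel()
    print(len(q),"normal",(np.degrees(np.arctan2(l[1],l[0]))+90+90)%180-90,l[2:])
print(observe()["qvel"].round(4),observe()["grip_force"])
```

```text
187 normal 43.424896 [509.62753  48.6773 ]
181 normal 44.608627 [509.20493  49.12433]
92 normal 1.6476746 [508.6744   50.23274]
[ 0.     -0.0004  0.     -0.     -0.001  -0.    ] 35.00278651714325
```

The measured turn is 42.4°, against the 42.5° needed, and the grip is steady. Handing in.

```bash
python3 -c "
from cell import *
print(hand_in())"
```

```text
the job is handed in; nothing more can be done
None
```

I put the spare stopper fully down in the empty middle cup and let go of it; the gripper now holds the mirror steady at a measured turn of 42.4° (target 42.5°), and the job is handed in with no verdict returned.

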